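# Put the nested lids on the spice tin and hold up the outer lid

## Robot

A 6-joint arm with a two-finger parallel gripper is mounted at the origin on the work surface. World frame = base frame: x ahead of the robot, y to its left, z up, the work surface at z = 0. Lengths are in mm, angles in rad, forces in N, time in s.
With the tool pointing down it reaches from about 250 to 850 mm from the base axis. Payload 12.5 kg.
Tool frame: the origin (TCP) lies at the very end of the fingers, on their centre line; the grasp point (between the pads) lies 19 mm behind it (manip.grip_point_offset is the distance from the TCP to the grasp point, in mm); z points along the fingers, y is the line along which they close (so a half turn about z gives the same grasp; the last joint's range is limited). The gripper opens to 93 mm and grips with 3 to 60 N. Pads are 15 mm wide; open, the fingers measure 128 mm over their backs; the gripper's body (75 mm by 188 mm) begins 65 mm behind the grasp point.
Start: joints at [-1.215, 0.351, 1.652, -0, 1.139, -0.085], TCP at [234.681, -497.402, 196.733] pointing down, gripper open.
Joint ranges: [-2.75, 2.75], [-0.79, 2.1], [0.01, 2.65], [-1.57, 4.71], [0.07, 3.14], [-2.87, 2.87]. Speed limits (rad/s): [2.22, 2.22, 2.79, 3.14, 3.14, 3.14].

## Interface

Orientations are given as a rotation vector (axis times angle).
In Python, from bench import manip gives the robot as it stands.
- The arm moves only by the tool arm_command, never from a script. Its argument "moves" is a list of rows, each an object with "translation": the shift along the tool's x, y, z in m, a list of three; "spin": the turn about the tool's z in rad; "jaw": the closure, from -1 (fully open) to 1 (shut). In form: [{"translation": [tx, ty, tz], "spin": spin, "jaw": jaw}, ...]. A call has 1 to 12 rows; each row is the pose to reach, as a shift and turn from the pose commanded when the call began, along the tool's axes at that moment; what a row does not reach only later rows make up. A row lasts 1/8 s, in which the tool goes at most 62.5 mm and 10.7 degrees, less where a joint would pass 70% of its speed; a pose out of reach is approached as far as the arm can. A call with a gripper value outside its range is refused whole. The fingers move at their own pace and stop on an object; the grip force is fixed at half the most. Time passes only in rows, so rows that repeat a pose let the fingers close. It gives the time, the measured TCP pose, the force, the opening and the grip force at its end, in the units of the state.
- manip.get_obs(): the state, without advancing time (a new reading comes with each control period).
- manip.capture(name): name is "side" or "top"; returns the picture (384x512x3 uint8, red, green, blue); there is no depth.
- manip.camera_info(name): a dict with "intrinsics" (3x3 intrinsics, pixels), "dist_coeffs" ([k1, k2, p1, p2, k3] as OpenCV has them; the pictures are not rectified), "rvec" (rotation vector, rad) and "tvec" (3), from world to camera coordinates, as OpenCV has them. Camera axes: x right, y down, z forward; pixel columns grow to the right and rows downward; lengths in mm; the calibration is good to about 2 mm. A picture is of the moment at which its call begins. camera_info takes no time and is no camera call.
- manip.finish_job(): hands the job in; it is judged then, once.
The state is a dict: "clock": time; "qpos": joint angles; "qvel": joint speeds; "tau": joint torques, N m; "tool_pos": TCP position; "orientation": TCP orientation; "contact_force": force on the tool from outside, world axes, zero at the start; "torque": the same for the moment, N m; "width": finger opening in mm; "finger_force": force on a finger pad.
Only numpy, scipy, OpenCV 4.12 (cv2) and the standard library are available. Lean on these libraries where they do the work, as an engineer would, in place of code of your own. Each camera call takes 0.05 s, during which the arm holds its last target. There are 200 camera calls.

## Task

Pull the drawer of the wooden chest well open (it has a bar handle), take out the two nested lids together (lifting the inner lid's knob carries both), lower them onto the wide tin until the inner lid sits fully home in its mouth, and let go. Then lift the outer lid off alone by its collar, leaving the inner lid seated, and finish while still holding the outer lid, level and still, about 10 cm above the tin, so that I can tie a date tag to the inner lid. Do not drop the lids, do not let them come apart before they are home on the tin, and leave the tins, jars, bottle and sausages on the counter where they stand.

Things in the scene. Friction and masses are not known exactly. Their poses are not given: they have to be found in the camera images.
- chest_front (a point): middle of the top front edge of the low wooden drawer chest, 250 deep x 260 wide x 102 high, fixed on the counter. Its x axis points into the chest, y along the front edge; the front looks along -x, towards the robot, and the one drawer slides out along -x. A flat stack of paper, 15 mm high, lies on the back part of the chest's top.
- chest_drawer0 (a joint): how far the drawer is open, in m: 0 shut, at most 0.173. It slides with about 1 N of friction and stays where it is left. The lids in it can be lifted out past the chest's top once it is open by about 0.16 or more. Its inner floor lies 22 mm above the counter; its front panel's top edge is 86 mm above the counter.
- chest_drawer0_handle (a point): middle of the drawer's dark steel bar handle: a round bar 11 mm thick, 120 mm long, along the chest's y, 35 mm in front of the drawer front and about 40 mm below the chest's top; room for a finger behind it, to be pinched from above.
- inner_lid: inner lid, steel, about 0.12 kg: flange 96 mm in diameter, 4 mm thick, with a tapered plug below (14 mm deep, 74 mm wide, 60 mm at its foot) and an upright knob. Origin: centre of the flange's underside, z up; seated, it meets point tin_rim. It starts in the drawer, standing on its plug, the outer lid nested on it; lifted by the knob it carries the outer lid along.
- knob (a point): on the inner lid's knob axis, 36 mm above the inner lid's origin. The knob's wooden grip is a 20 mm cylinder from 20 to 48 mm above that origin; with the lids nested, its top 24 mm stands clear above the outer lid's collar.
- outer_lid: outer lid, steel, about 0.12 kg: plate 107 mm in diameter, 4 mm thick, with a skirt 12 mm down around the inner lid's flange (2.5 mm clearance) and a 40 mm central hole with an upright collar, through which the inner lid's knob stands. Origin: centre of the plate's underside, z up; nested, 4 mm above the inner lid's origin. The lids only rest on each other.
- collar (a point): centre of the collar's top edge, 20 mm above the outer lid's origin. Collar: 48 mm outer, 40 mm inner diameter, rising 16 mm above the plate; grip it across its outside from above, the knob (24 mm taller) stays between the fingers.
- tin: the wide open steel tin, loose, upright, 92 mm outer diameter, 90 mm high, wall 4 mm (mouth about 83 mm). Origin: centre of its underside. About 0.6 kg.
- tin_rim (a point): centre of the wide tin's mouth, level with its rim, 90 mm above the counter.
- small_tin: a narrower open steel tin, 62 mm diameter, 65 mm high, that the lids do not fit; bystander beside the wide tin. It and the wide tin may swap places. Origin: centre of its underside.
- oil_bottle: green glass oil bottle, 68 mm diameter, 240 mm high, bystander to the left of the chest. Origin: centre of its underside.
- jar: glass jar with a lid, 68 mm diameter, 100 mm high, bystander to the right of the tins. Origin: centre of its underside.
- honey_jar: small glass jar, 60 mm diameter, 85 mm high, beyond the tins; bystander. Origin: centre of its underside.
- salami_a: dry sausage, 170 x 42 x 42 mm, lying on the dark board on the left; bystander. Origin: centre of its underside.
- salami_b: second dry sausage, same size, on the same board; bystander.
Not all that is in view belongs to the job. What is shaped like the tin but green is not meant.

How it is judged (in metres and radians):
On the way, in this order (a step that is already met when the one before it is completed fails the run):
1. the drawer is pulled open (by more than 120 mm) (value of joint chest_drawer0 above 0.12 m), for 0.2 s.
2. both lids, still nested, sit home on the wide tin and are let go (horizontal distance between inner_lid and tin below 0.008 m and z of inner_lid in the frame of tin between 0.086 and 0.094 m and angle between inner_lid's own z axis and vertical below 0.06 rad and z of outer_lid in the frame of inner_lid below 0.008 m and contact force between the fingers and inner_lid below 0.3 N and contact force between the fingers and outer_lid below 0.3 N), for 0.2 s.
At the end, for the whole second after the job is handed in: The fingers hold the outer lid still, level within 20 degrees, 60 mm or more above the inner lid, within 80 mm sideways of the tin, touching nothing else; the inner lid sits untouched in the upright wide tin, within 8 mm of its axis, 4 mm of full depth and 0.06 rad of level (horizontal distance between inner_lid and tin below 0.008 m and z of inner_lid in the frame of tin between 0.086 and 0.094 m and angle between each of inner_lid, tin's own z axis and vertical below 0.06 rad and z of outer_lid in the frame of inner_lid above 0.06 m and height (world z) of outer_lid above 0.14 m and horizontal distance between outer_lid and tin below 0.08 m and angle between outer_lid's own z axis and vertical below 0.35 rad and linear speed of outer_lid below 0.03 m/s and contact force between the fingers and outer_lid above 2 N and contact force between each of outer_lid, the fingers and inner_lid below 0.2 N and contact force between outer_lid and tin below 0.2 N and contact force between outer_lid and small_tin below 0.2 N and contact force between outer_lid and oil_bottle below 0.2 N and contact force between outer_lid and jar below 0.2 N); the arm keeps its last pose, push and grip.
It fails at once if the lids come apart (more than 12 mm) while the inner lid is not seated in the wide tin (not (horizontal distance between inner_lid and tin below 0.008 m and z of inner_lid in the frame of tin between 0.086 and 0.094 m and angle between inner_lid's own z axis and vertical below 0.06 rad) and (z of outer_lid in the frame of inner_lid above 0.016 m or horizontal distance between outer_lid and inner_lid above 0.012 m)).
It fails at once if the lids are dropped (the inner lid moves faster than 0.5 m/s with no finger on it or on the outer lid) (linear speed of inner_lid above 0.5 m/s and contact force between the fingers and inner_lid below 0.05 N and contact force between the fingers and outer_lid below 0.05 N).
It fails at once if the wide tin is shoved more than 30 mm or tipped (distance of tin from where it was at the start of the episode above 0.03 m or angle between tin's own z axis and vertical above 0.3 rad).
It fails at once if another thing on the counter is shoved more than 40 mm (distance of any of small_tin, oil_bottle, jar, honey_jar, salami_a, salami_b from where it was at the start of the episode above 0.04 m).
It also fails if it takes over 61 s, if anything falls off the work surface, if the arm or the gripper's body presses on something with over 40 N, if the wrist force passes 120 N, or if a joint passes its speed limit or range.

## Working session

There is one attempt and no reset: what is moved stays moved. The work goes in short steps, Python scripts to look and compute and a tool call to move; the robot and the scene stay as the last step left them, time stands still between calls to the robot, and variables do not carry over. Pictures are saved under pics/ and viewed, at most 10 in all, crops included, and the job is handed in when it is done.

Besides the shell and the picture viewer there is one more tool, called after "Call:" by a JSON object that holds its "fn" and its "kwargs", one argument or row to a line. arm_command: Moves the arm, as the interface text tells. Its arguments: {"type":"object","properties":{"moves":{"type":"array"}},"required":["moves"]}

```bash
mkdir -p pics; cat > h.py <<'E'
import numpy as np, cv2
from bench import manip
def cam(n):
    c=manip.camera_info(n); return np.array(c["intrinsics"],float),np.array(c["dist_coeffs"],float),np.array(c["rvec"],float),np.array(c["tvec"],float).reshape(3)
def snap(n,f=None):
    im=np.asarray(manip.capture(n))
    if f: cv2.imwrite(f,im[:,:,::-1])
    return im
def ray(n,uv):
    K,d,r,t=cam(n); R=cv2.Rodrigues(r)[0]
    p=cv2.undistortPoints(np.array(uv,float).reshape(-1,1,2),K,d).reshape(-1,2)
    D=np.c_[p,np.ones(len(p))]@R
    return -R.T@t, D/np.linalg.norm(D,axis=1)[:,None]
def onz(n,uv,z):
    o,D=ray(n,uv); return o+D*((z-o[2])/D[:,2])[:,None]
def proj(n,P):
    K,d,r,t=cam(n); return cv2.projectPoints(np.array(P,float).reshape(-1,1,3),r,t,K,d)[0].reshape(-1,2)
def tri(uv1,uv2,a="side",b="top"):
    o1,d1=ray(a,[uv1]);o2,d2=ray(b,[uv2]);A=np.c_[d1[0],-d2[0]]
    s=np.linalg.lstsq(A,o2-o1,rcond=None)[0];p=o1+s[0]*d1[0];q=o2+s[1]*d2[0]
    return (p+q)/2,np.linalg.norm(p-q)
E
python3 - <<'E'
from h import *
a=snap("side","pics/s0.png");b=snap("top","pics/t0.png")
for n in("side","top"):
    o,D=ray(n,[(256,192)]);print(n,o,D)
print(manip.get_obs())
E
```

```text
side [ 345.09403615 1058.90065955  661.23281411] [[ 0.2222592  -0.84047556 -0.49416767]]
top [ 528.97935584   65.70313428 1416.95734552] [[ 0.06549602  0.00312947 -0.99784792]]
{'clock': 0.1, 'qpos': array([-1.21458387e+00,  3.51171146e-01,  1.65231550e+00,  1.74503257e-05,
        1.13909157e+00, -8.45994991e-02]), 'qvel': array([-0.00099035, -0.00254702, -0.00138327,  0.00016344, -0.00062772,
       -0.00038953]), 'tau': array([ 5.84335758e-04, -4.98030639e+01, -2.85701948e+01,  7.00572180e-02,
        2.39018770e-02, -4.70176678e-05]), 'tool_pos': array([ 234.59067849, -497.12057639,  196.27836037]), 'orientation': array([-3.06464122e+00, -6.86608052e-01,  1.84879677e-04]), 'contact_force': array([-0.3641784 ,  0.59758615, -0.22487773]), 'torque': array([0.05076131, 0.03670112, 0.02517286]), 'finger_force': 0.0, 'width': 92.77553963757363}
```

View pics/s0.png

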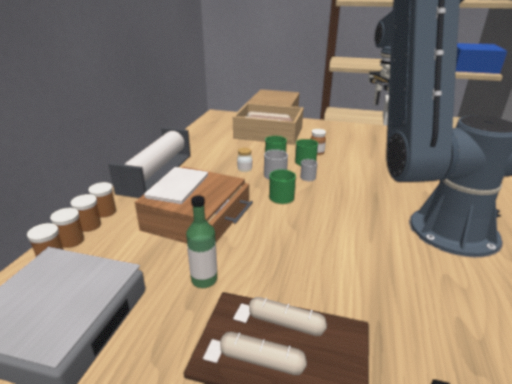

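View pics/t0.png

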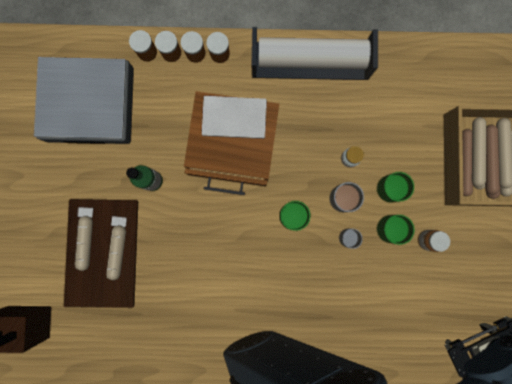

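Side: chest at about (195,205), handle (240,211), wide tin (276,163), small tin (309,170). Top: chest (232,140), handle (225,188), wide tin (347,197) and small tin (350,238) among green decoys.

```bash
python3 - <<'E'
from h import *
s=cv2.imread("pics/s0.png");t=cv2.imread("pics/t0.png")
a=cv2.resize(s[135:245,135:335],None,fx=3,fy=3,interpolation=cv2.INTER_CUBIC)
b=cv2.resize(t[145:245,180:446],None,fx=3,fy=3,interpolation=cv2.INTER_CUBIC)[:270]
c=np.zeros((600,800,3),np.uint8);c[:330,:600]=a;c[330:,:798]=b
cv2.imwrite("pics/c0.png",c)
# coarse: top view ellipse of tin: gray/pink low saturation non-wood
hsv=cv2.cvtColor(t,cv2.COLOR_BGR2HSV)
print(hsv[197,325:372].tolist())
print(onz("top",[(347,197)],90),onz("top",[(350,238)],65),onz("top",[(225,189)],62))
for n in("side","top"): print(n, proj(n,[onz("top",[(347,197)],90)[0],onz("top",[(350,238)],65)[0]]))
E
```

```text
[[19, 119, 141], [20, 121, 141], [19, 122, 140], [19, 117, 135], [20, 105, 95], [15, 60, 60], [21, 40, 45], [27, 49, 47], [70, 13, 61], [135, 5, 98], [9, 47, 113], [14, 85, 126], [13, 87, 138], [12, 85, 138], [12, 86, 137], [13, 84, 137], [12, 85, 138], [13, 83, 138], [13, 84, 136], [13, 87, 135], [14, 89, 132], [13, 88, 136], [13, 88, 136], [12, 88, 134], [13, 89, 134], [13, 90, 133], [13, 89, 129], [13, 91, 131], [13, 90, 127], [11, 89, 129], [14, 92, 128], [13, 96, 127], [12, 92, 125], [13, 96, 111], [14, 75, 78], [27, 48, 48], [20, 32, 48], [30, 15, 69], [23, 39, 112], [20, 86, 137], [19, 117, 146], [19, 121, 148], [19, 120, 145], [19, 118, 145], [19, 117, 144], [20, 120, 145], [19, 120, 144]]
[[ 605.71722421 -207.4595825    90.        ]] [[ 480.8270771 -222.1630807   65.       ]] [[625.55535675 166.41676756  62.        ]]
side [[275.22412968 155.00429081]
 [308.01398534 163.25943929]]
top [[347. 197.]
 [350. 238.]]
```

View pics/c0.png

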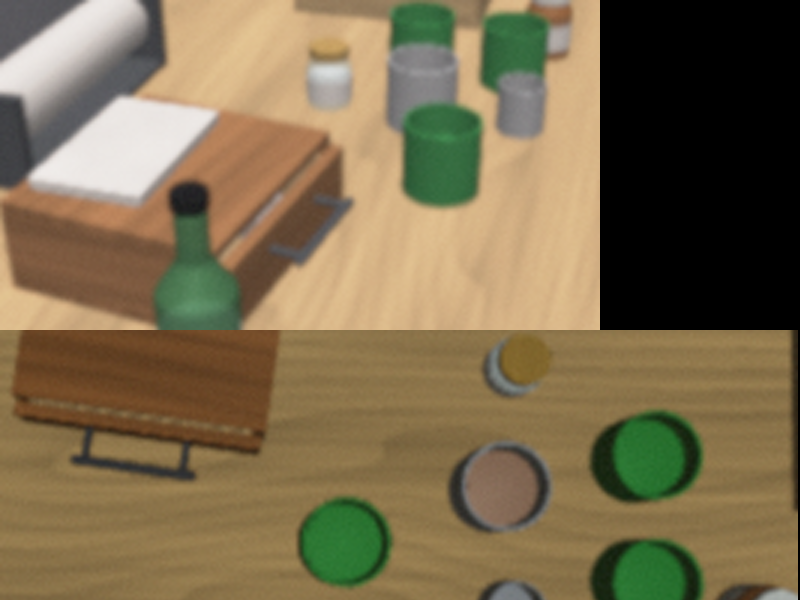

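```bash
python3 - <<'E'
from h import *
A,ea=tri((235.7,221),(205,188.3));B,eb=tri((251.3,203.3),(244,193.3))
print("handle",A,ea,B,eb,np.linalg.norm(A-B),(A+B)/2)
print("tin",tri((275.8,154.7),(347.8,197)))
print("small",tri(((521/3)+135,82/3+135),(350,238)))
H=onz("top",[(205,188.3),(244,193.3)],62);print("handle@62",H,H.mean(0),np.linalg.norm(H[0]-H[1]))
# tin rim grey ring: low-sat mask
t=cv2.cvtColor(cv2.imread("pics/t0.png"),cv2.COLOR_BGR2HSV)
# inner pinkish disc + rim: hue<17 or low sat bright
m=((t[:,:,2]>60)&(t[:,:,1]<70)).astype(np.uint8)*255
m[:,:325]=0;m[:,372:]=0;m[:178]=0;m[215:]=0
ys,xs=np.nonzero(m);e=cv2.minEnclosingCircle(np.c_[xs,ys].astype(np.float32));el=cv2.fitEllipse(cv2.convexHull(np.c_[xs,ys].astype(np.float32)))
print(len(xs),e,el,onz("top",[el[0]],90))
# chest edges
p=[(13/3+180,145+(410-330)/3),(260/3+180,145+(450-330)/3)]
q=onz("top",p,86);print("front panel top edge",q)
E
```

```text
handle [625.13331892 227.49615988  68.09635493] 2.191530390407106 [612.58205718 107.05285626  58.51731641] 1.7344098443602272 121.47378950226017 [618.85768805 167.27450807  63.30683567]
tin (array([ 604.91043514, -209.98880446,   90.33001594]), np.float64(1.6917062534721636))
small (array([ 479.79409368, -221.41391926,   69.33955445]), np.float64(2.3956524194460695))
handle@62 [[626.63538461 228.51778339  62.        ]
 [613.21125999 107.14697013  62.        ]] [619.9233223  167.83237676  62.        ] 122.1109390434308
235 ((346.90350341796875, 197.21929931640625), 16.921621322631836) ((347.0903015136719, 197.0663299560547), (30.076345443725586, 33.88821029663086), 71.75194549560547) [[ 605.5198169  -207.73527894   90.        ]]
front panel top edge [[674.76512324 290.04878173  86.        ]
 [638.35560652  37.66040907  86.        ]]
```

Call:
{"fn": "arm_command", "kwargs": {
  "moves": [
    {"translation":[0.03,-0.02,-0.01],"spin":0,"jaw":0.5},
    {"translation":[0.6317,-0.4371,0],"spin":-1.0,"jaw":0.5},
    {"translation":[0.6317,-0.4371,0],"spin":-1.0,"jaw":0.5},
    {"translation":[0.6317,-0.4371,0],"spin":-1.0,"jaw":0.5},
    {"translation":[0.6317,-0.4371,0],"spin":-1.0,"jaw":0.5},
    {"translation":[0.6317,-0.4371,0],"spin":-1.0,"jaw":0.5},
    {"translation":[0.6317,-0.4371,0],"spin":-1.0,"jaw":0.5},
    {"translation":[0.6317,-0.4371,0],"spin":-1.0,"jaw":0.5},
    {"translation":[0.6317,-0.4371,0],"spin":-1.0,"jaw":0.5},
    {"translation":[0.6317,-0.4371,0],"spin":-1.0,"jaw":0.5},
    {"translation":[0.6317,-0.4371,0],"spin":-1.0,"jaw":0.5},
    {"translation":[0.6317,-0.4371,0],"spin":-1.0,"jaw":0.5}
  ]
}}

```text
clock: 1.6
tool_pos: [597.7, 130.7, 197.0]
orientation: [-2.361, -2.073, 0.001]
contact_force: [1.3, -0.6, 0.7]
width: 23.4
finger_force: 0.0
```

```bash
cat >> h.py <<'E'
def go(target,yd=None):
    """tool-axis shift (m) to world target TCP, spin so that tool y lies along yd (mod half turn)"""
    o=manip.get_obs();R=cv2.Rodrigues(np.array(o["orientation"]))[0]
    print("t",round(o["clock"],2),"pos",o["tool_pos"].round(1),"q",o["qpos"].round(2),"w",round(o["width"],1),"ff",o["finger_force"],"F",o["contact_force"].round(1),"toolz",R[:,2].round(3),"y",R[:,1].round(3))
    d=R.T@(np.array(target,float)-o["tool_pos"]); sp=0
    if yd is not None:
        v=R.T@np.array([yd[0],yd[1],0.]); sp=np.arctan2(-v[0],v[1]); sp=(sp+np.pi/2)%np.pi-np.pi/2
    print("shift m",(d/1000).round(4),"spin",round(sp,3))
E
python3 -c "
from h import *
go((619.5,167.5,110),(.9915,-.13))"
```

```text
t 1.6 pos [597.7 130.7 197. ] q [ 0.14  0.46  1.48 -0.    1.2   0.27] w 23.4 ff 0.0 F [ 1.3 -0.6  0.7] toolz [-0. -0. -1.] y [ 0.992 -0.129 -0.   ]
shift m [0.0393 0.0168 0.087 ] spin 0.001
```

Call:
{"fn": "arm_command", "kwargs": {
  "moves": [
    {"translation":[0.0393,0.0168,0.02],"spin":0,"jaw":0.5},
    {"translation":[0.0393,0.0168,0.07],"spin":0,"jaw":0.5},
    {"translation":[0.0393,0.0168,0.107],"spin":0,"jaw":0.5},
    {"translation":[0.0393,0.0168,0.107],"spin":0,"jaw":0.5},
    {"translation":[0.0393,0.0168,0.107],"spin":0,"jaw":0.5}
  ]
}}

```text
clock: 2.22
tool_pos: [619.7, 165.6, 91.9]
orientation: [2.361, 2.072, 0.002]
contact_force: [0.0, 0.3, 0.6]
width: 23.5
finger_force: 0.0
```

```bash
python3 -c "
from h import *
go((619.5,167.5,45))
a=snap('side');cv2.imwrite('pics/c1.png',cv2.resize(a[130:250,170:310,::-1],None,fx=5,fy=5,interpolation=cv2.INTER_CUBIC))"
```

```text
t 2.23 pos [619.7 165.6  91.9] q [0.19 0.63 1.49 0.   1.02 0.32] w 23.5 ff 0.0 F [0.  0.3 0.6] toolz [ 0.002  0.    -1.   ] y [ 0.992 -0.13   0.002]
shift m [ 0.0018 -0.0005  0.0469] spin 0
```

View pics/c1.png

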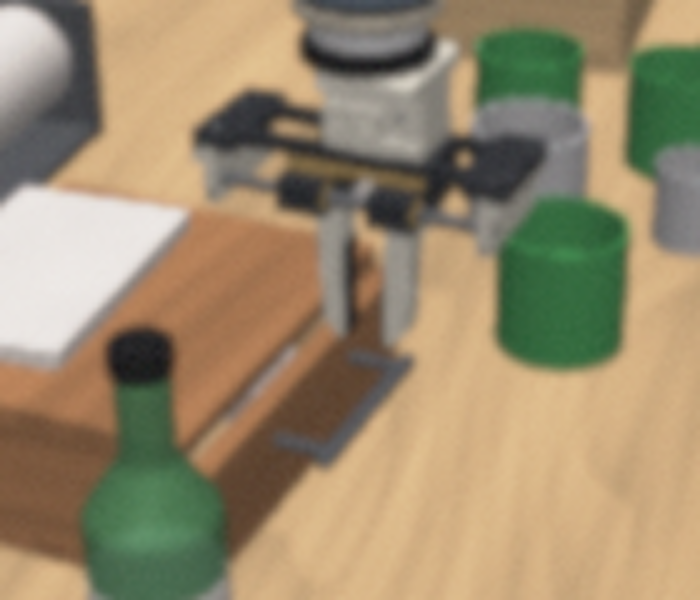

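The crop shows the fingertips at about (348,338)/(395,340), straddling above the bar handle (mid about (368,408)). Descending.

Call:
{"fn": "arm_command", "kwargs": {
  "moves": [
    {"translation":[0.0015,-0.0005,0.02],"spin":0,"jaw":0.5},
    {"translation":[0.0015,-0.0005,0.035],"spin":0,"jaw":0.5},
    {"translation":[0.0015,-0.0005,0.047],"spin":0,"jaw":0.5},
    {"translation":[0.0015,-0.0005,0.047],"spin":0,"jaw":0.5},
    {"translation":[0.0015,-0.0005,0.047],"spin":0,"jaw":1},
    {"translation":[0.0015,-0.0005,0.047],"spin":0,"jaw":1},
    {"translation":[0.0015,-0.0005,0.047],"spin":0,"jaw":1}
  ]
}}

```text
clock: 3.15
tool_pos: [619.0, 167.1, 43.9]
orientation: [2.361, 2.072, 0.002]
contact_force: [1.3, 0.8, 1.4]
width: 7.5
finger_force: 28.5
```

Call:
{"fn": "arm_command", "kwargs": {
  "moves": [
    {"translation":[0,-0.01,0],"spin":0,"jaw":1},
    {"translation":[0,-0.03,0],"spin":0,"jaw":1},
    {"translation":[0,-0.06,0],"spin":0,"jaw":1},
    {"translation":[0,-0.09,0],"spin":0,"jaw":1},
    {"translation":[0,-0.12,0],"spin":0,"jaw":1},
    {"translation":[0,-0.145,0],"spin":0,"jaw":1},
    {"translation":[0,-0.16,0],"spin":0,"jaw":1},
    {"translation":[0,-0.168,0],"spin":0,"jaw":1},
    {"translation":[0,-0.168,0],"spin":0,"jaw":1},
    {"translation":[0,-0.168,0],"spin":0,"jaw":1}
  ]
}}

```text
clock: 4.4
tool_pos: [451.6, 188.7, 43.7]
orientation: [2.361, 2.073, -0.001]
contact_force: [-1.5, -3.0, 8.3]
width: 8.2
finger_force: 29.7
```

```bash
python3 -c "
from h import *
go((452,190,45))
b=snap('top');cv2.imwrite('pics/c2.png',cv2.resize(b[80:280,150:350,::-1],None,fx=3,fy=3,interpolation=cv2.INTER_CUBIC))"
```

```text
t 4.4 pos [451.6 188.7  43.7] q [ 0.3   0.47  1.93 -0.    0.74  0.43] w 8.2 ff 29.71192628145218 F [-1.5 -3.   8.3] toolz [-0. -0. -1.] y [ 0.992 -0.129 -0.   ]
shift m [ 0.0014  0.0002 -0.0013] spin 0
```

View pics/c2.png

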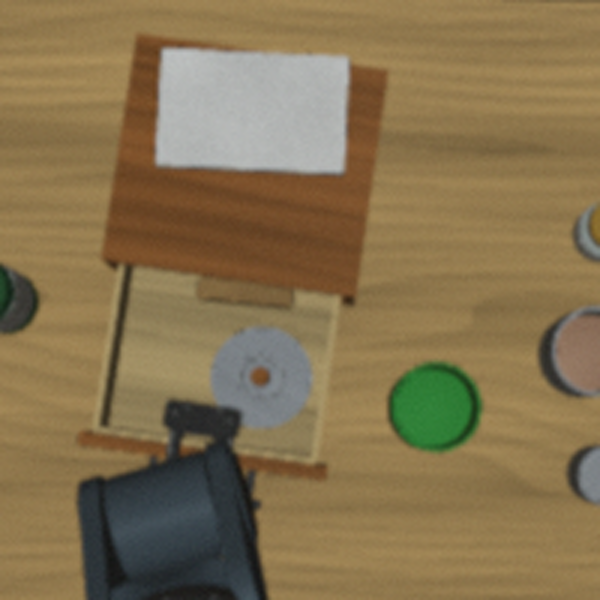

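Top crop: drawer fully open, nested lids at crop (261,376), knob visible. Release and back off to measure the knob in both views.

Call:
{"fn": "arm_command", "kwargs": {
  "moves": [
    {"translation":[0,0,0],"spin":0,"jaw":0.5},
    {"translation":[0,0,0],"spin":0,"jaw":0.5},
    {"translation":[0,0,0],"spin":0,"jaw":0.5},
    {"translation":[0,0,-0.03],"spin":0,"jaw":0.5},
    {"translation":[0,0,-0.09],"spin":0,"jaw":0.5},
    {"translation":[0,-0.03,-0.11],"spin":0,"jaw":0.2},
    {"translation":[0,-0.08,-0.11],"spin":0,"jaw":0},
    {"translation":[0,-0.08,-0.11],"spin":0,"jaw":0},
    {"translation":[0,-0.08,-0.11],"spin":0,"jaw":0}
  ]
}}

```text
clock: 5.58
tool_pos: [373.1, 199.4, 153.5]
orientation: [2.36, 2.073, 0.001]
contact_force: [1.0, -0.2, -0.3]
width: 46.6
finger_force: 0.0
```

```bash
python3 -c "
from h import *
go((452,190,45))
b=snap('top','pics/t3.png');a=snap('side','pics/s3.png')
c=np.zeros((600,800,3),np.uint8)
c[:,:400]=cv2.resize(a[155:255,180:280,::-1],(400,400),interpolation=cv2.INTER_CUBIC)[np.minimum(np.arange(600),399)]
c[:400,400:]=cv2.resize(b[155:255,180:280,::-1],(400,400),interpolation=cv2.INTER_CUBIC)
cv2.imwrite('pics/c3.png',c[:400])"
```

```text
t 5.58 pos [373.1 199.4 153.5] q [ 0.38  0.18  2.01 -0.    0.96  0.51] w 46.6 ff 0.0 F [ 1.  -0.2 -0.3] toolz [ 0.001  0.    -1.   ] y [ 0.992 -0.129  0.001]
shift m [0.0009 0.0793 0.1086] spin 0
```

View pics/c3.png

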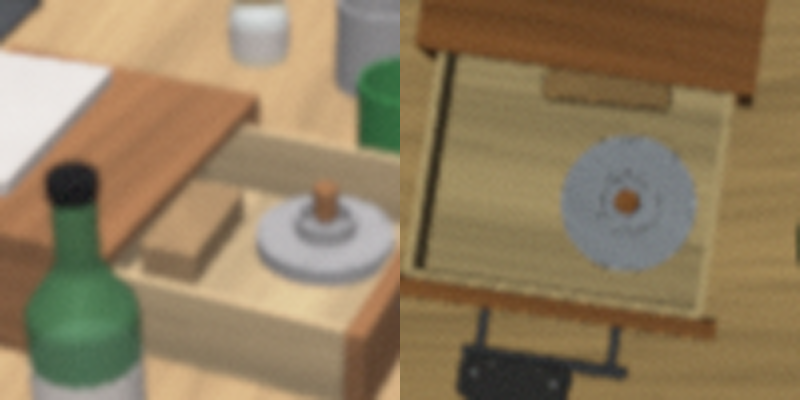

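Left (side): knob top at crop (326,184), collar (326,222); right (top): knob at (627,201), plate centre (628,203).

```bash
python3 - <<'E'
from h import *
b=cv2.cvtColor(cv2.imread("pics/t3.png"),cv2.COLOR_BGR2HSV)
m=(b[:,:,1]>110);m2=np.zeros_like(m);m2[198:213,229:244]=m[198:213,229:244]
ys,xs=np.nonzero(m2);k=(xs.mean(),ys.mean());print(len(xs),k)
print("knobtop",tri((261.1,200.7),k)); print("at84",onz("top",[k],84))
g=((b[:,:,1]<70)&(b[:,:,2]>60)).astype(np.uint8);g[:185]=0;g[226:]=0;g[:,:218]=0;g[:,256:]=0
ys,xs=np.nonzero(g);e=cv2.fitEllipse(cv2.convexHull(np.c_[xs,ys].astype(np.float32)));print(e,onz("top",[e[0]],42))
P=onz("top",[k],84)[0];go((P[0],P[1],130))
print(proj("side",[P]))
E
```

```text
21 (np.float64(236.0), np.float64(205.0))
knobtop (array([575.09260289, 129.88394575,  87.27841169]), np.float64(0.9597426037087692))
at84 [[575.67651362 130.14597127  84.        ]]
((236.71900939941406, 205.34823608398438), (34.53160095214844, 34.93989944458008), 34.0261344909668) [[576.09210612 129.8933652   42.        ]]
t 5.67 pos [373.5 199.2 153.3] q [ 0.38  0.18  2.01 -0.    0.96  0.51] w 46.6 ff 0.0 F [-0.7 -0.2  0.5] toolz [ 0.  0. -1.] y [ 0.992 -0.13   0.   ]
shift m [-0.0422  0.2095  0.0233] spin 0
[[260.71692581 201.63536619]]
```

Call:
{"fn": "arm_command", "kwargs": {
  "moves": [
    {"translation":[-0.01,0.05,0],"spin":0,"jaw":0},
    {"translation":[-0.022,0.11,0],"spin":0,"jaw":0},
    {"translation":[-0.034,0.17,0],"spin":0,"jaw":0},
    {"translation":[-0.042,0.2095,0],"spin":0,"jaw":0},
    {"translation":[-0.042,0.2095,0],"spin":0,"jaw":0},
    {"translation":[-0.042,0.2095,0.02],"spin":0,"jaw":0},
    {"translation":[-0.042,0.2095,0.05],"spin":0,"jaw":0},
    {"translation":[-0.042,0.2095,0.05],"spin":0,"jaw":0},
    {"translation":[-0.042,0.2095,0.05],"spin":0,"jaw":0}
  ]
}}

```text
clock: 6.8
tool_pos: [575.2, 130.6, 104.3]
orientation: [2.361, 2.072, 0.001]
contact_force: [0.0, -1.0, -0.3]
width: 46.6
finger_force: 0.0
```

```bash
python3 - <<'E'
from h import *
go((575.6,130,63.5))
a=snap('side')
cv2.imwrite('pics/c4.png',cv2.resize(a[140:240,210:310,::-1],(600,600),interpolation=cv2.INTER_CUBIC))
E
```

```text
t 6.8 pos [575.2 130.6 104.3] q [0.14 0.53 1.63 0.   0.98 0.27] w 46.6 ff 0.0 F [ 0.  -1.  -0.3] toolz [ 0.001  0.    -1.   ] y [ 0.992 -0.129  0.001]
shift m [-0.0006  0.0004  0.0408] spin 0
```

View pics/c4.png

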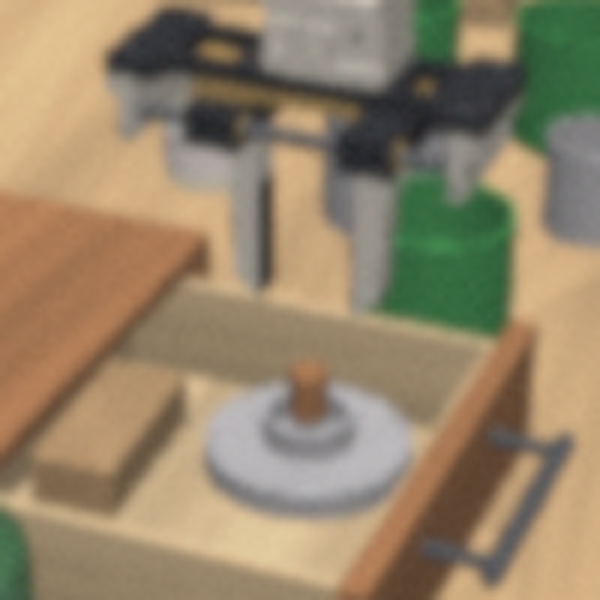

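Fingers (250,285)/(370,310) are centred over the knob (308,365). Descend, grip, lift slowly.

Call:
{"fn": "arm_command", "kwargs": {
  "moves": [
    {"translation":[0,0,0.015],"spin":0,"jaw":0},
    {"translation":[0,0,0.03],"spin":0,"jaw":0},
    {"translation":[0,0,0.04],"spin":0,"jaw":0},
    {"translation":[0,0,0.04],"spin":0,"jaw":0},
    {"translation":[0,0,0.04],"spin":0,"jaw":1},
    {"translation":[0,0,0.04],"spin":0,"jaw":1},
    {"translation":[0,0,0.04],"spin":0,"jaw":1},
    {"translation":[0,0,0.04],"spin":0,"jaw":1}
  ]
}}

```text
clock: 7.85
tool_pos: [575.1, 130.4, 63.5]
orientation: [2.361, 2.072, 0.0]
contact_force: [-0.1, 0.2, 0.3]
width: 11.4
finger_force: 0.0
```

Call:
{"fn": "arm_command", "kwargs": {
  "moves": [
    {"translation":[0,0,-0.005],"spin":0,"jaw":1},
    {"translation":[0,0,-0.015],"spin":0,"jaw":1},
    {"translation":[0,0,-0.03],"spin":0,"jaw":1},
    {"translation":[0,0,-0.05],"spin":0,"jaw":1},
    {"translation":[0,0,-0.075],"spin":0,"jaw":1},
    {"translation":[0,0,-0.1],"spin":0,"jaw":1},
    {"translation":[0,0,-0.12],"spin":0,"jaw":1},
    {"translation":[0,0,-0.13],"spin":0,"jaw":1},
    {"translation":[0,0,-0.13],"spin":0,"jaw":1},
    {"translation":[0,0,-0.13],"spin":0,"jaw":1}
  ]
}}

```text
clock: 9.1
tool_pos: [574.6, 130.4, 192.6]
orientation: [-2.361, -2.072, 0.002]
contact_force: [-0.8, -0.2, 0.0]
width: 0.7
finger_force: 0.0
```

```bash
python3 - <<'E'
from h import *
go((605.3,-208.8,194))
a=snap('side','pics/s5.png');b=snap('top','pics/t5.png')
c=np.zeros((400,800,3),np.uint8)
c[:,:400]=cv2.resize(a[110:210,215:315,::-1],(400,400),interpolation=cv2.INTER_CUBIC)
c[:,400:]=cv2.resize(b[155:255,180:280,::-1],(400,400),interpolation=cv2.INTER_CUBIC)
cv2.imwrite('pics/c5.png',c)
E
```

```text
t 9.1 pos [574.6 130.4 192.6] q [ 0.14  0.43  1.55 -0.    1.17  0.27] w 0.7 ff 0.0 F [-0.8 -0.2  0. ] toolz [-0.001 -0.    -1.   ] y [ 0.992 -0.13  -0.001]
shift m [-0.3323  0.0744 -0.0013] spin 0
```

View pics/c5.png

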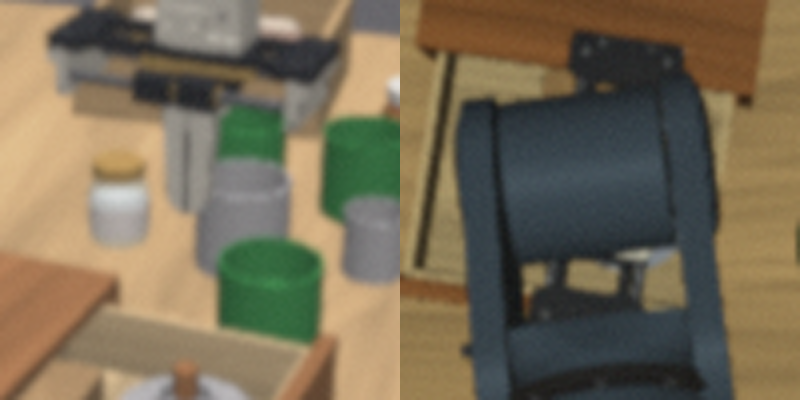

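The fingers are closed empty (about (188,210) left crop) and the knob remains in the drawer at (185,370): the pinch missed. Checking the fingertips against the calibration.

```bash
python3 - <<'E'
from h import *
print("tip proj",proj("side",[(574.6,130.4,192.6),(575.2,130.6,104.3),(575.6,130,84)]))
a=cv2.imread("pics/s5.png")
h=cv2.cvtColor(a,cv2.COLOR_BGR2HSV)
sub=h[195:215,250:275]; m=(sub[:,:,0]<15)&(sub[:,:,1]>110)
ys,xs=np.nonzero(m);print("knob side px",xs.min()+250,xs.max()+250,ys.min()+195,ys.max()+195,xs.mean()+250)
# vertical profile of the fingertip end in s5
print(a[150:175,262].tolist())
E
```

```text
tip proj [[261.59507898 169.39754089]
 [260.92974628 195.92534241]
 [260.75347824 201.61491179]]
knob side px 259 263 200 208 261.0
[[117, 124, 127], [119, 126, 130], [123, 129, 133], [125, 132, 136], [125, 133, 135], [125, 132, 136], [125, 132, 135], [124, 131, 135], [124, 131, 134], [124, 131, 134], [125, 132, 136], [125, 132, 137], [124, 136, 146], [124, 149, 168], [127, 162, 190], [126, 165, 197], [127, 165, 199], [125, 164, 197], [125, 164, 196], [123, 163, 195], [121, 161, 192], [121, 159, 190], [120, 155, 186], [116, 151, 181], [116, 151, 181]]
```

The real fingertips show about 7 px (≈22–23 mm) higher than the reported TCP; the bar pinch at 7.5 mm of an 11 mm round bar (caught only its top) says the same. I'll verify the offset and regrip lower.

Call:
{"fn": "arm_command", "kwargs": {
  "moves": [
    {"translation":[0.0,0.0005,0.0],"spin":0,"jaw":0},
    {"translation":[0.0,0.0005,0.03],"spin":0,"jaw":0},
    {"translation":[0.0,0.0005,0.07],"spin":0,"jaw":0},
    {"translation":[0.0,0.0005,0.09],"spin":0,"jaw":0},
    {"translation":[0.0,0.0005,0.105],"spin":0,"jaw":0},
    {"translation":[0.0,0.0005,0.12],"spin":0,"jaw":0},
    {"translation":[0.0,0.0005,0.135],"spin":0,"jaw":0},
    {"translation":[0.0,0.0005,0.147],"spin":0,"jaw":0},
    {"translation":[0.0,0.0005,0.147],"spin":0,"jaw":0},
    {"translation":[0.0,0.0005,0.147],"spin":0,"jaw":0}
  ]
}}

```text
clock: 10.45
tool_pos: [575.8, 130.4, 46.8]
orientation: [2.361, 2.072, 0.001]
contact_force: [0.6, -0.3, -0.0]
width: 46.7
finger_force: 0.0
```

```bash
python3 - <<'E'
from h import *
print(manip.grip_point_offset)
go((575.6,130,44))
a=snap('side')
cv2.imwrite('pics/c6.png',cv2.resize(a[150:220,220:300,::-1],(800,600),interpolation=cv2.INTER_CUBIC))
E
```

```text
18.8
t 10.45 pos [575.8 130.4  46.8] q [0.14 0.61 1.66 0.   0.87 0.27] w 46.7 ff 0.0 F [ 0.6 -0.3 -0. ] toolz [ 0.001  0.    -1.   ] y [ 0.992 -0.13   0.001]
shift m [-0.0004 -0.0001  0.0028] spin 0
```

View pics/c6.png

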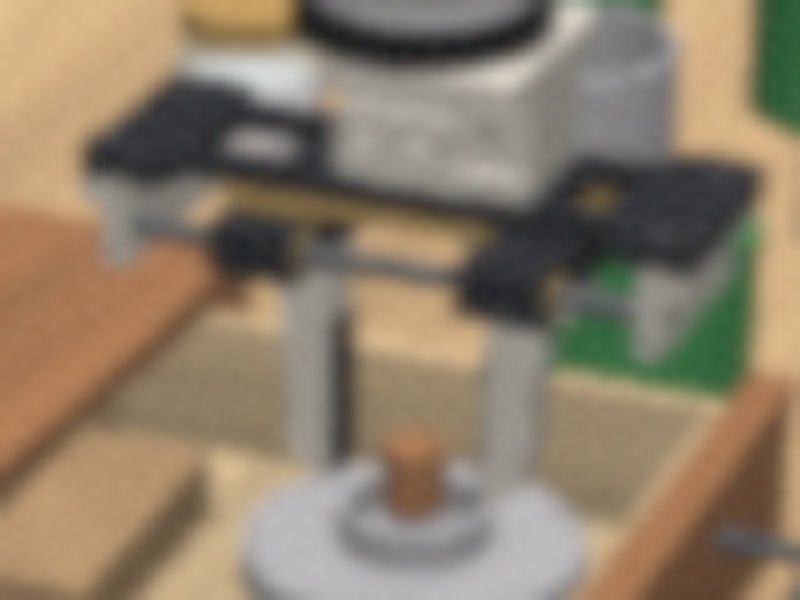

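Fingers (318,468)/(510,495) now straddle the knob (413,437–500), tips about 6 mm above the collar. Down 2 mm and grip.

Call:
{"fn": "arm_command", "kwargs": {
  "moves": [
    {"translation":[0,0,0.002],"spin":0,"jaw":0},
    {"translation":[0,0,0.002],"spin":0,"jaw":1},
    {"translation":[0,0,0.002],"spin":0,"jaw":1},
    {"translation":[0,0,0.002],"spin":0,"jaw":1},
    {"translation":[0,0,0.002],"spin":0,"jaw":1},
    {"translation":[0,0,0.002],"spin":0,"jaw":1},
    {"translation":[0,0,0.002],"spin":0,"jaw":1}
  ]
}}

```text
clock: 11.38
tool_pos: [575.5, 130.4, 44.4]
orientation: [2.361, 2.072, 0.0]
contact_force: [0.8, 0.5, 1.2]
width: 19.6
finger_force: 30.0
```

Call:
{"fn": "arm_command", "kwargs": {
  "moves": [
    {"translation":[0,0,-0.005],"spin":0,"jaw":1},
    {"translation":[0,0,-0.015],"spin":0,"jaw":1},
    {"translation":[0,0,-0.03],"spin":0,"jaw":1},
    {"translation":[0,0,-0.05],"spin":0,"jaw":1},
    {"translation":[0,0,-0.075],"spin":0,"jaw":1},
    {"translation":[0,0,-0.1],"spin":0,"jaw":1},
    {"translation":[0,0,-0.12],"spin":0,"jaw":1},
    {"translation":[0,0,-0.13],"spin":0,"jaw":1},
    {"translation":[0,0,-0.13],"spin":0,"jaw":1}
  ]
}}

```text
clock: 12.5
tool_pos: [575.7, 130.4, 175.1]
orientation: [2.361, 2.072, 0.002]
contact_force: [0.4, 0.2, -2.4]
width: 19.3
finger_force: 30.0
```

```bash
python3 - <<'E'
from h import *
go((605.3,-208.8,174))
a=snap('side','pics/s7.png')
cv2.imwrite('pics/c7.png',cv2.resize(a[110:210,215:315,::-1],(500,500),interpolation=cv2.INTER_CUBIC))
E
```

```text
t 12.5 pos [575.7 130.4 175.1] q [0.14 0.44 1.57 0.   1.13 0.27] w 19.3 ff 29.999554753303528 F [ 0.4  0.2 -2.4] toolz [ 0.001  0.    -1.   ] y [ 0.992 -0.13   0.001]
shift m [-0.3325  0.0733  0.001 ] spin 0
```

View pics/c7.png

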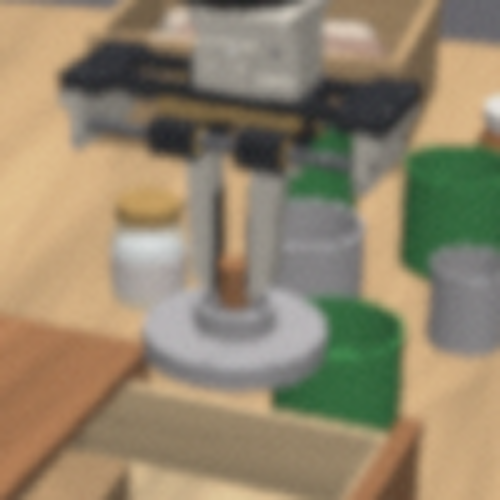

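Side crop: both lids hang level and nested under the fingers (plate centre (236,330)), −2.4 N shows both are carried. Refining the tin centre numerically from edge profiles.

```bash
python3 - <<'E'
from h import *
t=cv2.cvtColor(cv2.imread("pics/t0.png"),cv2.COLOR_BGR2HSV)
print("col348 S,V",[(y,int(t[y,348,1]),int(t[y,348,2])) for y in list(range(177,190))+list(range(205,219))])
s=cv2.cvtColor(cv2.imread("pics/s0.png"),cv2.COLOR_BGR2HSV)
for r in (155,160): print("side row",r,[(x,int(s[r,x,1]),int(s[r,x,2])) for x in list(range(260,268))+list(range(283,293))])
for u in (347.1,347.8,348.5): print(u,onz("top",[(u,197)],90)[0])
c=onz("top",[(348,197)],90)[0]
th=np.linspace(0,2*np.pi,60);P=c+46*np.c_[np.cos(th),np.sin(th),0*th]
for n in("top","side"):
    q=proj(n,P);print(n,q.min(0),q.max(0))
E
```

```text
col348 S,V [(177, 125, 135), (178, 124, 138), (179, 123, 135), (180, 119, 129), (181, 89, 120), (182, 27, 112), (183, 5, 93), (184, 41, 68), (185, 89, 92), (186, 90, 122), (187, 91, 129), (188, 97, 126), (189, 92, 127), (205, 89, 134), (206, 89, 134), (207, 91, 134), (208, 92, 133), (209, 76, 128), (210, 39, 118), (211, 32, 119), (212, 79, 132), (213, 111, 145), (214, 119, 148), (215, 120, 145), (216, 120, 144), (217, 117, 139), (218, 117, 142)]
side row 155 [(260, 96, 213), (261, 96, 213), (262, 94, 208), (263, 79, 194), (264, 45, 165), (265, 11, 145), (266, 6, 131), (267, 2, 125), (283, 2, 118), (284, 4, 116), (285, 6, 120), (286, 9, 138), (287, 38, 168), (288, 76, 198), (289, 94, 212), (290, 95, 214), (291, 97, 213), (292, 97, 213)]
side row 160 [(260, 95, 214), (261, 95, 215), (262, 94, 212), (263, 88, 192), (264, 57, 143), (265, 12, 110), (266, 4, 115), (267, 2, 118), (283, 2, 130), (284, 4, 128), (285, 4, 124), (286, 14, 126), (287, 57, 156), (288, 87, 193), (289, 98, 209), (290, 97, 213), (291, 96, 213), (292, 96, 213)]
347.1 [ 605.72259995 -207.76429666   90.        ]
347.8 [ 605.76023107 -209.89730178   90.        ]
348.5 [ 605.79786391 -212.03031718   90.        ]
top [332.9076589  181.95356463] [363.09013069 212.11544517]
side [263.31240849 149.91635282] [287.48376756 159.73779124]
```

Call:
{"fn": "arm_command", "kwargs": {
  "moves": [
    {"translation":[-0.01,0.002,0],"spin":0,"jaw":1},
    {"translation":[-0.03,0.007,0],"spin":0,"jaw":1},
    {"translation":[-0.065,0.0145,0],"spin":0,"jaw":1},
    {"translation":[-0.105,0.0235,0],"spin":0,"jaw":1},
    {"translation":[-0.145,0.0325,0],"spin":0,"jaw":1},
    {"translation":[-0.185,0.0415,0],"spin":0,"jaw":1},
    {"translation":[-0.225,0.0505,0],"spin":0,"jaw":1},
    {"translation":[-0.265,0.0595,0],"spin":0,"jaw":1},
    {"translation":[-0.3,0.067,0],"spin":0,"jaw":1},
    {"translation":[-0.322,0.072,0],"spin":0,"jaw":1},
    {"translation":[-0.333,0.0745,0],"spin":0,"jaw":1},
    {"translation":[-0.335,0.0748,0],"spin":0,"jaw":1}
  ]
}}

```text
clock: 14.05
tool_pos: [606.1, -211.6, 174.2]
orientation: [-2.361, -2.072, 0.0]
contact_force: [-0.3, -0.6, -2.1]
width: 19.3
finger_force: 30.0
```

Call:
{"fn": "arm_command", "kwargs": {
  "moves": [
    {"translation":[0,0,0],"spin":0,"jaw":1},
    {"translation":[0,0,0.015],"spin":0,"jaw":1},
    {"translation":[0,0,0.03],"spin":0,"jaw":1},
    {"translation":[0,0,0.03],"spin":0,"jaw":1},
    {"translation":[0,0,0.03],"spin":0,"jaw":1}
  ]
}}

```text
clock: 14.68
tool_pos: [606.3, -211.4, 144.4]
orientation: [-2.361, -2.073, -0.0]
contact_force: [-0.1, -0.6, -1.2]
width: 19.2
finger_force: 30.0
```

```bash
python3 - <<'E'
from h import *
go((606.3,-211.5,98.4))
a=snap('side','pics/s8.png');h=cv2.cvtColor(a[:,:,::-1].copy(),cv2.COLOR_BGR2HSV)
for r in range(120,182,2):
    xs=np.nonzero(h[r,245:305,1]<50)[0]+245
    print(r,"".join('#' if v<50 else ('g' if 40<hh<90 and v>100 else '.') for hh,v in zip(h[r,245:305,0],h[r,245:305,1])))
P=np.array([606.3,-211.5,0]);th=np.linspace(0,2*np.pi,60)
def circ(r,z): 
    q=proj("side",P+np.c_[r*np.cos(th),r*np.sin(th),0*th+z]);return q.min(0).round(1),q.max(0).round(1)
o=manip.get_obs()["tool_pos"];P[:2]=o[:2];z=o[2]-8.4
print("lid plate top",circ(53.5,z+8),"skirt bottom",circ(53.5,z-8))
E
```

```text
t 14.68 pos [ 606.3 -211.4  144.4] q [-0.41  0.57  1.45  0.    1.13 -0.28] w 19.2 ff 29.999411702156067 F [-0.1 -0.6 -1.2] toolz [-0.  0. -1.] y [ 0.992 -0.13  -0.   ]
shift m [-0.0001 -0.      0.046 ] spin 0
120 .........................#####....######....................
122 .........................#####....######....................
124 .........................#####....#####.....................
126 .........................#####....#####.....................
128 .........................####.....#####.....................
130 .........................####.....#####.....................
132 .........................####.....####......................
134 ..........................###.....####......................
136 ......................#######.....#####.....................
138 ...................############..##########.................
140 .................#############################.............g
142 ..................############################......gggggggg
144 ..................############################......gggggggg
146 ...................#######################
[... 544 characters left out ...]
######.............######################..............####
166 #######............#######################..............####
168 ######.............#######################...............###
170 ####...............##########.....gg.g..................####
172 ...................######..gggggggggggggggggg...........####
174 ...................#####..ggggggggggggggggggggggg.......####
176 ....................####.gggggggggggggggggggggggg.......####
178 ......................###gggggggggggggggggggggggg........###
180 ..........................ggggggggggggggggggggggg...........
lid plate top (array([261.5, 136. ]), array([290.1, 146.8])) skirt bottom (array([261.4, 139.9]), array([289.9, 150.9]))
```

Call:
{"fn": "arm_command", "kwargs": {
  "moves": [
    {"translation":[0,0.001,0.01],"spin":0,"jaw":1},
    {"translation":[0,0.001,0.02],"spin":0,"jaw":1},
    {"translation":[0,0.001,0.028],"spin":0,"jaw":1},
    {"translation":[0,0.001,0.034],"spin":0,"jaw":1},
    {"translation":[0,0.001,0.038],"spin":0,"jaw":1},
    {"translation":[0,0.001,0.041],"spin":0,"jaw":1},
    {"translation":[0,0.001,0.0425],"spin":0,"jaw":1},
    {"translation":[0,0.001,0.0425],"spin":0,"jaw":1}
  ]
}}

```text
clock: 15.72
tool_pos: [607.2, -211.7, 101.9]
orientation: [2.361, 2.072, 0.0]
contact_force: [0.9, 0.1, -2.6]
width: 19.1
finger_force: 30.0
```

Call:
{"fn": "arm_command", "kwargs": {
  "moves": [
    {"translation":[0,0,0.001],"spin":0,"jaw":1},
    {"translation":[0,0,0.002],"spin":0,"jaw":1},
    {"translation":[0,0,0.002],"spin":0,"jaw":1}
  ]
}}

```text
clock: 16.1
tool_pos: [607.2, -211.6, 99.8]
orientation: [-2.361, -2.072, 0.0]
contact_force: [0.0, -0.5, -1.4]
width: 19.1
finger_force: 30.0
```

Call:
{"fn": "arm_command", "kwargs": {
  "moves": [
    {"translation":[0,0,0.001],"spin":0,"jaw":1},
    {"translation":[0,0,0.0015],"spin":0,"jaw":1},
    {"translation":[0,0,0.0015],"spin":0,"jaw":1}
  ]
}}

```text
clock: 16.48
tool_pos: [607.2, -211.6, 98.4]
orientation: [2.361, 2.072, 0.0]
contact_force: [-0.2, 0.1, -0.4]
width: 19.4
finger_force: 30.0
```

Call:
{"fn": "arm_command", "kwargs": {
  "moves": [
    {"translation":[0,0,0.001],"spin":0,"jaw":1},
    {"translation":[0,0,0.001],"spin":0,"jaw":1}
  ]
}}

```text
clock: 16.73
tool_pos: [607.3, -211.7, 98.4]
orientation: [2.361, 2.072, 0.0]
contact_force: [-4.6, 1.5, 8.0]
width: 19.1
finger_force: 30.0
```

Seated: contact at exactly the expected height (98.4). Release and raise.

Call:
{"fn": "arm_command", "kwargs": {
  "moves": [
    {"translation":[0,0,-0.001],"spin":0,"jaw":1},
    {"translation":[0,0,-0.001],"spin":0,"jaw":0.3},
    {"translation":[0,0,-0.001],"spin":0,"jaw":0},
    {"translation":[0,0,-0.001],"spin":0,"jaw":0},
    {"translation":[0,0,-0.001],"spin":0,"jaw":0},
    {"translation":[0,0,-0.001],"spin":0,"jaw":0},
    {"translation":[0,0,-0.02],"spin":0,"jaw":0},
    {"translation":[0,0,-0.06],"spin":0,"jaw":-0.5},
    {"translation":[0,0,-0.06],"spin":0,"jaw":-0.7},
    {"translation":[0,0,-0.06],"spin":0,"jaw":-0.7}
  ]
}}

```text
clock: 17.98
tool_pos: [607.2, -211.6, 157.8]
orientation: [2.361, 2.072, 0.0]
contact_force: [0.2, -0.2, 0.3]
width: 72.4
finger_force: 0.0
```

```bash
python3 - <<'E'
from h import *
go((606.3,-211.5,82))
a=snap('side','pics/s9.png');h=cv2.cvtColor(a[:,:,::-1].copy(),cv2.COLOR_BGR2HSV)
for r in range(128,182,1):
    print(r,"".join('#' if v<50 else ('g' if 40<hh<90 and v>100 else ('k' if hh<14 and v>110 else '.')) for hh,v in zip(h[r,250:305,0],h[r,250:305,1])))
print(proj("side",[(606.3,-211.5,138),(606.3,-211.5,114),(606.3,-211.5,90)]))
P=np.array([606.3,-211.5,0]);th=np.linspace(0,2*np.pi,60)
for z in (98,82):
    q=proj("side",P+np.c_[53.5*np.cos(th),53.5*np.sin(th),0*th+z]);print(z,q.min(0),q.max(0))
E
```

```text
t 17.98 pos [ 607.2 -211.6  157.8] q [-0.41  0.56  1.43  0.    1.15 -0.28] w 72.4 ff 0.0 F [ 0.2 -0.2  0.3] toolz [ 0. -0. -1.] y [ 0.992 -0.13   0.   ]
shift m [ 0.     -0.0009  0.0758] spin 0
128 ..............####..................#####..............
129 ..............###...................####...............
130 ...............##...................####...............
131 ....................................####...............
132 ....................................###................
133 ....................................##.................
134 .......................................................
135 .......................................................
136 .......................................................
137 ....................ggggggggggg........................
138 .................gggggggggggggggg......................
139 .................gggggggggggggggggg....................
140 ................ggggggggggggggggggg..................g.
141 ................gggggggg.....ggggggg.............gggggg
142 ................ggggggg.......ggggg............gggggggg
143 ..
[... 1839 characters left out ...]
g.........####
174 ..............#####..ggggggggggggggggggggggg.......####
175 ..............#####.gggggggggggggggggggggggg.......####
176 ...............####.gggggggggggggggggggggggg.......####
177 ................###.ggggggggggggggggggggggggg......####
178 .................##.ggggggggggggggggggggggggg.......###
179 .....................ggggggggggggggggggggggg.........##
180 .....................ggggggggggggggggggggggg...........
181 .....................ggggggggggggggggggggggg...........
[[275.73740725 142.79374491]
 [275.51874861 148.7333994 ]
 [275.30401145 154.57229836]]
98 [261.30895641 147.16436062] [289.48519539 158.47911801]
82 [261.24594382 150.93104796] [289.26358207 162.4361465 ]
```

Lids seated level (rows 147–159, centred on the tin within 1 px). Descend to the collar.

Call:
{"fn": "arm_command", "kwargs": {
  "moves": [
    {"translation":[0,0,0.025],"spin":0,"jaw":-0.5},
    {"translation":[0,0,0.05],"spin":0,"jaw":-0.5},
    {"translation":[0,0,0.065],"spin":0,"jaw":-0.5},
    {"translation":[0,0,0.073],"spin":0,"jaw":-0.5},
    {"translation":[0,0,0.0775],"spin":0,"jaw":-0.5},
    {"translation":[0,0,0.0775],"spin":0,"jaw":-0.5},
    {"translation":[0,0,0.0775],"spin":0,"jaw":-0.5}
  ]
}}

```text
clock: 18.9
tool_pos: [607.5, -211.8, 80.5]
orientation: [2.36, 2.072, 0.001]
contact_force: [0.4, 0.0, -0.0]
width: 69.8
finger_force: 0.0
```

Call:
{"fn": "arm_command", "kwargs": {
  "moves": [
    {"translation":[0,0,0],"spin":0,"jaw":1},
    {"translation":[0,0,0],"spin":0,"jaw":1},
    {"translation":[0,0,0],"spin":0,"jaw":1},
    {"translation":[0,0,0],"spin":0,"jaw":1},
    {"translation":[0,0,0],"spin":0,"jaw":1}
  ]
}}

```text
clock: 19.52
tool_pos: [607.3, -211.7, 80.0]
orientation: [2.361, 2.072, 0.0]
contact_force: [-0.6, 0.4, 2.1]
width: 47.7
finger_force: 30.0
```

Call:
{"fn": "arm_command", "kwargs": {
  "moves": [
    {"translation":[0,0,-0.003],"spin":0,"jaw":1},
    {"translation":[0,0,-0.008],"spin":0,"jaw":1},
    {"translation":[0,0,-0.015],"spin":0,"jaw":1},
    {"translation":[0,0,-0.025],"spin":0,"jaw":1},
    {"translation":[0,0,-0.04],"spin":0,"jaw":1},
    {"translation":[0,0,-0.06],"spin":0,"jaw":1},
    {"translation":[0,0,-0.08],"spin":0,"jaw":1},
    {"translation":[0,0,-0.093],"spin":0,"jaw":1},
    {"translation":[0,0,-0.1],"spin":0,"jaw":1},
    {"translation":[0,0,-0.1],"spin":0,"jaw":1},
    {"translation":[0,0,-0.1],"spin":0,"jaw":1},
    {"translation":[0,0,-0.1],"spin":0,"jaw":1}
  ]
}}

```text
clock: 21.02
tool_pos: [607.0, -211.5, 179.2]
orientation: [-2.36, -2.072, 0.001]
contact_force: [-0.2, -0.7, -1.6]
width: 47.5
finger_force: 30.0
```

```bash
python3 - <<'E'
from h import *
go((607,-211.5,180))
a=snap('side','pics/s10.png');h=cv2.cvtColor(a[:,:,::-1].copy(),cv2.COLOR_BGR2HSV)
for r in range(110,172,1):
    print(r,"".join('#' if v<50 else ('g' if 40<hh<90 and v>100 else ('k' if hh<14 and v>110 else '.')) for hh,v in zip(h[r,250:305,0],h[r,250:305,1])))
E
```

```text
t 21.02 pos [ 607.  -211.5  179.2] q [-0.41  0.54  1.41 -0.    1.2  -0.28] w 47.5 ff 29.999801921658218 F [-0.2 -0.7 -1.6] toolz [-0.001  0.    -1.   ] y [ 0.992 -0.13  -0.001]
shift m [ 0.      0.     -0.0008] spin 0
110 ................#####.............#####...............#
111 ................#####............######..............##
112 .#####..........#####............######..............##
113 ######################...........######..............##
114 #############################...#######..............##
115 #.........##.##########################..............##
116 ...............########################..............##
117 ................#####...........#######...............#
118 ................#####............#####.................
119 .................####............#####.................
120 .................####............#####.................
121 .................#####...#.##....#####.................
122 .................#####################.................
123 ................######################.................
124 ...............#######################
[... 2137 characters left out ...]
######################..........gggg.###
161 ##.............######################..........ggg.####
162 ##.............######################..........ggg.####
163 ##.............######################............g.####
164 ##.............######################..............####
165 ##.............######################..............####
166 ##............#######################..............####
167 ##............#######################..............####
168 #.............#######################...............###
169 ..............##############.......................####
170 ..............##########........gg.................####
171 ..............########...ggggggggggggg.............####
```

The outer lid hangs level above (rows 121–136), and the inner lid with its knob stays seated, level and centred on the tin. Handing in.

```bash
python3 -c "
from bench import manip
print(manip.finish_job())"
```

```text
the job is handed in; nothing more can be done
None
```

The job is handed in: both lids went nested onto the wide tin, the inner lid stayed seated, and the gripper is holding the outer lid level and still about 10 cm above it; no verdict came back, and the first grasp of the knob missed without moving anything, then worked when taken lower.

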